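# Store the dosing eggs and cam the case shut

## Robot

A 6-joint arm with a two-finger parallel gripper is mounted at the origin on the work surface. World frame = base frame: x ahead of the robot, y to its left, z up, the work surface at z = 0. Lengths are in mm, angles in rad, forces in N, time in s.
With the tool pointing down it reaches from about 250 to 850 mm from the base axis. Payload 12.5 kg.
Tool frame: the origin (TCP) lies at the very end of the fingers, on their centre line; the grasp point (between the pads) lies 19 mm behind it; z points along the fingers, y is the line along which they close (so a half turn about z gives the same grasp; the last joint's range is limited). The gripper opens to 93 mm and grips with 3 to 60 N. Pads are 15 mm wide; open, the fingers measure 128 mm over their backs; the gripper's body (75 mm by 188 mm) begins 65 mm behind the grasp point.
Start: joints at [1.176, 0.351, 1.652, -0, 1.139, -0.085], TCP at [167.646, 523.812, 218.633] pointing down, gripper open.
Joint ranges: [-2.75, 2.75], [-0.79, 2.1], [0.01, 2.65], [-1.57, 4.71], [0.07, 3.14], [-2.87, 2.87]. Speed limits (rad/s): [2.22, 2.22, 2.79, 3.14, 3.14, 3.14].

## Interface

Orientations are given as a unit quaternion [x, y, z, w].
In Python, from bench import env gives the robot as it stands.
- The arm moves only by the tool play_rows, never from a script. Its argument "rows" is a list of rows, each a list of 3 entries, a list of its own where there are three numbers: the shift along the tool's x, y, z in m, then the turn about the tool's z in degrees, then the opening, from 0 (shut) to 1 (fully open). In form: [[[x, y, z], spin, hand], ...]. A call has 1 to 20 rows; each row is the pose to reach, as a shift and turn from the pose commanded when the call began, along the tool's axes at that moment; what a row does not reach only later rows make up. A row lasts 1/10 s, in which the tool goes at most 50 mm and 8.59 degrees, less where a joint would pass 70% of its speed; a pose out of reach is approached as far as the arm can. A call with a gripper value outside its range is refused whole. The fingers move at their own pace and stop on an object; "grip_force" is the grip in N (left out, the last holds). Time passes only in rows, so rows that repeat a pose let the fingers close. It gives the time, the measured TCP pose, the force, the opening and the grip force at its end, in the units of the state.
- env.read_state(): the state, without advancing time (a new reading comes with each control period).
- env.camera(name): name is "scene" or "side" or "wrist"; returns the picture (400x640x3 uint8, red, green, blue); there is no depth.
- env.camera_params(name): a dict with "intrinsics" (3x3 intrinsics, pixels), "xyz" and "rotation" of the camera in the world; the wrist camera has in their place "tool_from_camera" (4x4, takes a point from camera to tool coordinates, whose origin is the TCP and whose axes are the flange's). Camera axes: x right, y down, z forward; pixel columns grow to the right and rows downward; lengths in mm; the calibration is good to about 2 mm. A picture is of the moment at which its call begins: read the wrist's pose just before it. camera_params takes no time and is no camera call.
- env.hand_in(): hands the job in; it is judged then, once.
The state is a dict: "time": time; "joints": joint angles; "joint_velocities": joint speeds; "joint_torque": joint torques, N m; "tool_pos": TCP position; "ee_rot": TCP orientation; "contact_force": force on the tool from outside, world axes, zero at the start; "wrist_torque": the same for the moment, N m; "grip_width": opening from 0.0 (shut) to 1.0 (fully open); "grasp_force": force on a finger pad.
Only numpy, scipy, OpenCV 4.12 (cv2) and the standard library are available. Lean on these libraries where they do the work, as an engineer would, in place of code of your own. Each camera call takes 0.05 s, during which the arm holds its last target. There are 200 camera calls.

## Task

Put the laundry dosing eggs away: turn the cam lock of the storage case back to release the tray and pull the tray right out, stand every egg from the drip mat upright (narrow end up) in a cup of its own in the tray, then push the tray back in up to the seal and turn the cam handle a quarter turn clockwise, as far as it goes, so that it draws the tray tight and locks it. Leave the detergent bottle, the can and the peg box where they stand.

Things in the scene. Friction and masses are not known exactly. Their poses are not given: they have to be found in the camera images.
- cam_grip (a point): Middle of the cam lock's black bar handle, beside the right-hand (-y) end of the storage case. Bar 64 long, 12 thick, 30 mm high, on edge on an 18 mm stem; it turns about its vertical middle axis. The point is on that axis, 82 mm above the counter (bar top 96, underside 66 mm). Its x axis runs along the bar. The case's wall, 96 mm high, is 74 mm from the axis.
- cam (a joint): Cam angle, rad, growing clockwise from above: 0 released (bar along the tray's slide), 1.57 locked (bar across it), both stops. Needs up to 0.3 N m; stays where left. Below 0.2 the tray is free. Turned from 0 with the tray at the seal (at most 11 mm out), its hook catches the tray's pin from about 0.3 and has drawn it home by 1.15. Starts at 1.25 to 1.55.
- tray (a joint): How far the tray is out, m: 0 home, 0.10 fully out (stop). Slides towards the front of the case with about 2.5 N friction and stays where left, except that a rubber seal (5 N at first touch, 11 N fully squeezed) holds it 7 mm out until the cam draws it home: pushed farther by hand it springs back to 7 mm.
- handle (a point): Middle of the tray's pull bar: 11 mm thick, 110 mm long, 72 mm above the counter, 45 mm in front of the white front panel (316 mm wide, top 94 mm above the counter), with a post to the panel 48 mm either side of the middle. Moves with the tray. Its x axis points level into the case (the way the tray shuts), its y axis along the bar.
- cup1 (a point): Cup 1 of four in a row in the tray, counted from the -y end, 72 mm apart, 44 mm behind the front panel: a ring 39 mm outside, 31 mm inside, 10 mm high. Point: middle of its upper rim, 22 mm above the counter; axes as the handle's. Moves with the tray; fully out it is 65 mm in front of the clear hood (96 mm high). An egg standing in it has its middle 23.5 mm above the point.
- cup2 (a point): Cup 2 of four in a row in the tray, counted from the -y end, 72 mm apart, 44 mm behind the front panel: a ring 39 mm outside, 31 mm inside, 10 mm high. Point: middle of its upper rim, 22 mm above the counter; axes as the handle's. Moves with the tray; fully out it is 65 mm in front of the clear hood (96 mm high). An egg standing in it has its middle 23.5 mm above the point.
- cup3 (a point): Cup 3 of four in a row in the tray, counted from the -y end, 72 mm apart, 44 mm behind the front panel: a ring 39 mm outside, 31 mm inside, 10 mm high. Point: middle of its upper rim, 22 mm above the counter; axes as the handle's. Moves with the tray; fully out it is 65 mm in front of the clear hood (96 mm high). An egg standing in it has its middle 23.5 mm above the point.
- cup4 (a point): Cup 4 of four in a row in the tray, counted from the -y end, 72 mm apart, 44 mm behind the front panel: a ring 39 mm outside, 31 mm inside, 10 mm high. Point: middle of its upper rim, 22 mm above the counter; axes as the handle's. Moves with the tray; fully out it is 65 mm in front of the clear hood (96 mm high). An egg standing in it has its middle 23.5 mm above the point.
- egg1_mid (a point): Middle of a white dosing egg with a grey band, 44 mm in diameter, 60 mm high, 90 g: half ball below, straight band 22 to 36 mm up, narrower dome above. Weighted low: on the level it rights itself, to within some degrees. Point on its axis 30 mm up; z axis to the narrow end. Starts on the drip mat. Two to four of the four eggs are there; an absent one has no pose.
- egg2_mid (a point): Middle of a white dosing egg with a grey band, 44 mm in diameter, 60 mm high, 90 g: half ball below, straight band 22 to 36 mm up, narrower dome above. Weighted low: on the level it rights itself, to within some degrees. Point on its axis 30 mm up; z axis to the narrow end. Starts on the drip mat. Two to four of the four eggs are there; an absent one has no pose.
- egg3_mid (a point): Middle of a white dosing egg with a grey band, 44 mm in diameter, 60 mm high, 90 g: half ball below, straight band 22 to 36 mm up, narrower dome above. Weighted low: on the level it rights itself, to within some degrees. Point on its axis 30 mm up; z axis to the narrow end. Starts on the drip mat. Two to four of the four eggs are there; an absent one has no pose.
- egg4_mid (a point): Middle of a white dosing egg with a grey band, 44 mm in diameter, 60 mm high, 90 g: half ball below, straight band 22 to 36 mm up, narrower dome above. Weighted low: on the level it rights itself, to within some degrees. Point on its axis 30 mm up; z axis to the narrow end. Starts on the drip mat. Two to four of the four eggs are there; an absent one has no pose.
- mat: Black rubber drip mat, 200 mm (x) by 220 mm (y), fixed on the counter, its top 3 mm and its rim 8 mm high; origin under its middle.
- detergent: White detergent bottle, 90 mm in diameter, 170 mm high; bystander. Origin at the middle of its underside.
- stain_can: Metal can, 60 mm in diameter, 130 mm high; bystander. Origin at the middle of its underside.
- peg_box: White box of clothes pegs, 130 by 100 by 60 mm; bystander. Origin at the middle of its underside.
There are look-alikes about, which are no part of the job. Leave any pink look-alike of the part that bears egg4_mid alone. Leave any red or yellow look-alike of the part that bears egg1_mid alone.

How it is judged (in metres and radians):
On the way, in this order (a step that is already met when the one before it is completed fails the run):
1. the cam is released and the tray is pulled out (value of joint tray above 0.092 m), for 0.2 s.
2. every egg stands upright in a cup of the pulled-out tray (((horizontal distance between egg1_mid and cup1 below 0.009 m and z of egg1_mid in the frame of cup1 below 0.028 m) or (horizontal distance between egg1_mid and cup2 below 0.009 m and z of egg1_mid in the frame of cup2 below 0.028 m) or (horizontal distance between egg1_mid and cup3 below 0.009 m and z of egg1_mid in the frame of cup3 below 0.028 m) or (horizontal distance between egg1_mid and cup4 below 0.009 m and z of egg1_mid in the frame of cup4 below 0.028 m)) and angle between each of egg1_mid, egg2_mid, egg3_mid, egg4_mid's own z axis and vertical below 0.26 rad and ((horizontal distance between egg2_mid and cup1 below 0.009 m and z of egg2_mid in the frame of cup1 below 0.028 m) or (horizontal distance between egg2_mid and cup2 below 0.009 m and z of egg2_mid in the frame of cup2 below 0.028 m) or (horizontal distance between egg2_mid and cup3 below 0.009 m and z of egg2_mid in the frame of cup3 below 0.028 m) or (horizontal distance between egg2_mid and cup4 below 0.009 m and z of egg2_mid in the frame of cup4 below 0.028 m)) and ((horizontal distance between egg3_mid and cup1 below 0.009 m and z of egg3_mid in the frame of cup1 below 0.028 m) or (horizontal distance between egg3_mid and cup2 below 0.009 m and z of egg3_mid in the frame of cup2 below 0.028 m) or (horizontal distance between egg3_mid and cup3 below 0.009 m and z of egg3_mid in the frame of cup3 below 0.028 m) or (horizontal distance between egg3_mid and cup4 below 0.009 m and z of egg3_mid in the frame of cup4 below 0.028 m)) and ((horizontal distance between egg4_mid and cup1 below 0.009 m and z of egg4_mid in the frame of cup1 below 0.028 m) or (horizontal distance between egg4_mid and cup2 below 0.009 m and z of egg4_mid in the frame of cup2 below 0.028 m) or (horizontal distance between egg4_mid and cup3 below 0.009 m and z of egg4_mid in the frame of cup3 below 0.028 m) or (horizontal distance between egg4_mid and cup4 below 0.009 m and z of egg4_mid in the frame of cup4 below 0.028 m)) and value of joint tray above 0.07 m), for 0.2 s.
3. the tray is pushed back in to the seal (value of joint tray below 0.011 m), for 0.2 s.
4. the cam is turned home and has drawn the tray tight (value of joint cam above 1.3 rad and value of joint tray below 0.002 m), for 0.2 s.
At the end, for the whole second after the job is handed in: The cam handle is at 1.3 rad or more, the tray within 2 mm of home, and every egg present stands in a cup of the tray at rest: its middle within 9 mm of the cup's centre and no more than 28 mm above the rim, its axis within 0.26 rad of vertical (all of step 4 and ((horizontal distance between egg1_mid and cup1 below 0.009 m and z of egg1_mid in the frame of cup1 below 0.028 m) or (horizontal distance between egg1_mid and cup2 below 0.009 m and z of egg1_mid in the frame of cup2 below 0.028 m) or (horizontal distance between egg1_mid and cup3 below 0.009 m and z of egg1_mid in the frame of cup3 below 0.028 m) or (horizontal distance between egg1_mid and cup4 below 0.009 m and z of egg1_mid in the frame of cup4 below 0.028 m)) and angle between each of egg1_mid, egg2_mid, egg3_mid, egg4_mid's own z axis and vertical below 0.26 rad and ((horizontal distance between egg2_mid and cup1 below 0.009 m and z of egg2_mid in the frame of cup1 below 0.028 m) or (horizontal distance between egg2_mid and cup2 below 0.009 m and z of egg2_mid in the frame of cup2 below 0.028 m) or (horizontal distance between egg2_mid and cup3 below 0.009 m and z of egg2_mid in the frame of cup3 below 0.028 m) or (horizontal distance between egg2_mid and cup4 below 0.009 m and z of egg2_mid in the frame of cup4 below 0.028 m)) and ((horizontal distance between egg3_mid and cup1 below 0.009 m and z of egg3_mid in the frame of cup1 below 0.028 m) or (horizontal distance between egg3_mid and cup2 below 0.009 m and z of egg3_mid in the frame of cup2 below 0.028 m) or (horizontal distance between egg3_mid and cup3 below 0.009 m and z of egg3_mid in the frame of cup3 below 0.028 m) or (horizontal distance between egg3_mid and cup4 below 0.009 m and z of egg3_mid in the frame of cup4 below 0.028 m)) and ((horizontal distance between egg4_mid and cup1 below 0.009 m and z of egg4_mid in the frame of cup1 below 0.028 m) or (horizontal distance between egg4_mid and cup2 below 0.009 m and z of egg4_mid in the frame of cup2 below 0.028 m) or (horizontal distance between egg4_mid and cup3 below 0.009 m and z of egg4_mid in the frame of cup3 below 0.028 m) or (horizontal distance between egg4_mid and cup4 below 0.009 m and z of egg4_mid in the frame of cup4 below 0.028 m)) and linear speed of each of egg1, egg2, egg3, egg4 below 0.03 m/s); the robot touches nothing.
It fails at once if the detergent bottle is shoved aside or knocked over (distance of detergent from where it was at the start of the episode above 0.03 m or angle between detergent's own z axis and vertical above 0.4 rad).
It fails at once if the can is shoved aside or knocked over (distance of stain_can from where it was at the start of the episode above 0.03 m or angle between stain_can's own z axis and vertical above 0.4 rad).
It fails at once if the peg box is shoved aside or knocked over (distance of peg_box from where it was at the start of the episode above 0.03 m or angle between peg_box's own z axis and vertical above 0.4 rad).
Of egg1, egg2, egg3, egg4 only 2 to 4 are there at a start; the rules pass over those that are not, and their reading is None.
At some moment in a run one of egg1, egg2, egg3, egg4 may be knocked a few centimetres aside while the robot is not near it.
Once in a run the grip may slacken for a moment while it holds something.
It also fails if it takes over 210 s, if anything falls off the work surface, if the arm or the gripper's body presses on something with over 40 N, if the wrist force passes 120 N, or if a joint passes its speed limit or range.

## Working session

There is one attempt and no reset: what is moved stays moved. The work goes in short steps, Python scripts to look and compute and a tool call to move; the robot and the scene stay as the last step left them, time stands still between calls to the robot, and variables do not carry over. Pictures are saved under pics/ and viewed, at most 14 in all, crops included, and the job is handed in when it is done.

Besides the shell and the picture viewer there is one more tool, called as name(argument=value, ...), one argument or row to a line, values as JSON. play_rows: Moves the arm, as the interface text tells. Its arguments: {"type":"object","properties":{"rows":{"type":"array"},"grip_force":{"type":"number"}},"required":["rows"]}

```bash
ls; mkdir -p pics
python3 - <<'E'
from bench import env
import cv2
s=env.read_state(); print(s)
for n in ("scene","side"):
    im=env.camera(n); cv2.imwrite(f"pics/{n}0.png",im[:,:,::-1]); p=env.camera_params(n); print(n,p)
im=env.camera("wrist"); cv2.imwrite("pics/wrist0.png",im[:,:,::-1]); print(env.camera_params("wrist"))
E
```

```text
pics
{'time': 0.0, 'joints': array([ 1.17642508e+00,  3.51249255e-01,  1.65242218e+00, -1.14887839e-05,
        1.13911657e+00, -8.45963059e-02]), 'joint_velocities': array([ 5.58018696e-04,  4.98294860e-04,  1.39728097e-03, -7.99306277e-05,
       -8.53819529e-04, -9.22939335e-04]), 'joint_torque': array([-9.76539632e-04, -4.97328436e+01, -2.85255253e+01,  6.98738568e-02,
        2.57079519e-02, -1.11105667e-04]), 'tool_pos': array([167.50594192, 523.50459883, 218.09503175]), 'ee_rot': array([ 1.54266515e-01,  9.88029091e-01, -5.81857096e-04, -1.36702612e-04]), 'contact_force': array([-0.67445257,  0.00401002, -0.75335383]), 'wrist_torque': array([-0.01520124, -0.07136733, -0.03282123]), 'grasp_force': 0.0, 'grip_width': 0.9977187358664378}
scene {'intrinsics': array([[399.89407121,   0.        , 313.60562885],
       [  0.        , 399.89407121, 195.28929552],
       [  0.        ,   0.        ,   1.        ]]), 'xyz': array([1409.84618239, -383.59522303,  885.9867748 ]), 'rotation': array([ 0.76851281,  0.48950911, -0.22597661, -0.34453369])}
side {'intrinsics': array([[389.60259677,   0.        , 323.86710871],
       [  0.        , 389.60259677, 197.46277499],
       [  0.        ,   0.        ,   1.        ]]), 'xyz': array([ 139.12110814, -877.77521837,  755.46906076]), 'rotation': array([ 0.85836772, -0.21274274,  0.10606619, -0.45463759])}
{'intrinsics': array([[351.14694014,   0.        , 321.65455726],
       [  0.        , 351.14694014, 198.87542101],
       [  0.        ,   0.        ,   1.        ]]), 'tool_from_camera': array([[-5.17098836e-04, -9.56704000e-01, -2.91062175e-01,
         8.09700971e+01],
       [ 9.99999699e-01, -6.63125192e-04,  4.03061109e-04,
         7.50873717e-01],
       [-5.78620836e-04, -2.91061879e-01,  9.56704055e-01,
        -1.66184846e+02],
       [ 0.00000000e+00,  0.00000000e+00,  0.00000000e+00,
         1.00000000e+00]])}
```

View pics/scene0.png

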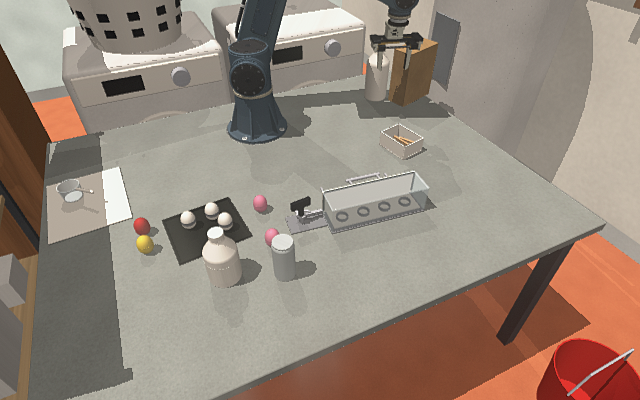

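View pics/side0.png

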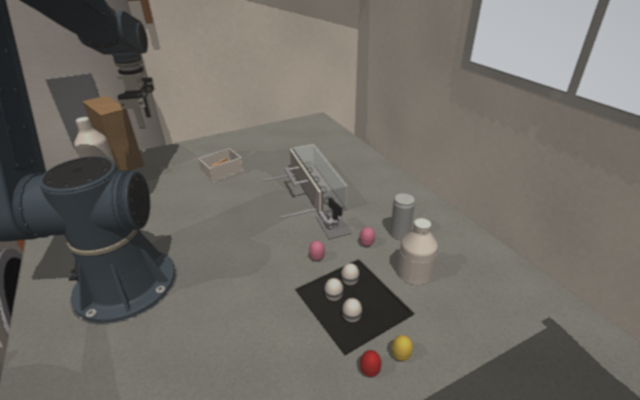

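Three white banded eggs stand on the mat: scene (188,219), (211,210), (225,220); side (350,273), (334,289), (352,309). Look-alikes are pink (260,203), (272,237), red (142,226) and yellow (145,244). The case front, with its pull bar at scene (365,180), faces the robot, and the cam bar is near scene (300,205).

```bash
cat > h.py <<'E'
import numpy as np, cv2
from scipy.spatial.transform import Rotation as R
from bench import env
def cam(n,st=None):
    p=env.camera_params(n);K=np.array(p["intrinsics"])
    if n=="wrist":
        T=np.array(p["tool_from_camera"]);Rt=R.from_quat(st["ee_rot"]).as_matrix()
        return K,Rt@T[:3,:3],Rt@T[:3,3]+st["tool_pos"]
    r=p["rotation"]; return K,R.from_quat(r).as_matrix(),np.array(p["xyz"])
def ray(c,uv):
    K,Rm,o=c; d=Rm@np.linalg.solve(K,[uv[0],uv[1],1.]); return o,d/np.linalg.norm(d)
def plane(c,uv,z):
    o,d=ray(c,uv); return o+d*(z-o[2])/d[2]
def proj(c,P):
    K,Rm,o=c; q=K@(Rm.T@(np.array(P)-o)); return q[:2]/q[2]
def tri(*obs):
    A=np.zeros((3,3));b=np.zeros(3)
    for c,uv in obs:
        o,d=ray(c,uv);M=np.eye(3)-np.outer(d,d);A+=M;b+=M@o
    return np.linalg.solve(A,b)
def shot(n,name):
    st=env.read_state();im=env.camera(n)[:,:,::-1].copy();cv2.imwrite(f"pics/{name}.png",im);return im,cam(n,st),st
def totool(st,P):
    return R.from_quat(st["ee_rot"]).inv().apply(np.array(P)-st["tool_pos"])
E
python3 - <<'E'
from h import *
a=cv2.imread("pics/scene0.png")[165:260,165:440]; b=cv2.imread("pics/side0.png")[140:330,255:420]
a=cv2.resize(a,None,fx=2.9,fy=2.9,interpolation=cv2.INTER_CUBIC);b=cv2.resize(b,None,fx=3.1,fy=3.1,interpolation=cv2.INTER_CUBIC)
cv2.imwrite("pics/ca.png",a);cv2.imwrite("pics/cb.png",b)
cs,cd=cam("scene"),cam("side")
for s,d in [((188,219),(352,309)),((211,210),(334,289)),((225,220),(350,273))]:
    print(tri((cs,s),(cd,d)).round(), plane(cs,s,38).round(),plane(cd,d,38).round())
E
```

```text
[ 465. -376.   37.] [ 467. -376.   38.] [ 464. -376.   38.]
[ 457. -303.   38.] [ 457. -303.   38.] [ 456. -304.   38.]
[ 518. -276.   38.] [ 519. -276.   38.] [ 518. -276.   38.]
```

View pics/ca.png

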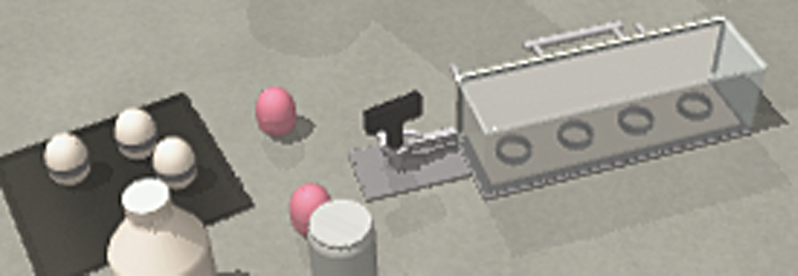

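View pics/cb.png

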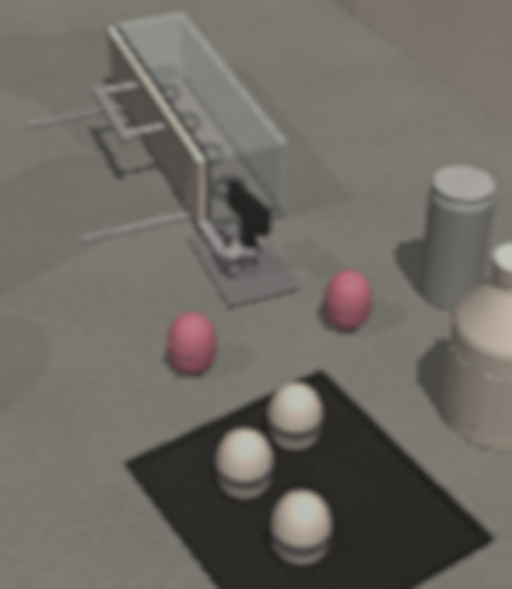

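Run:
```python
from h import *
cs,cd=cam("scene"),cam("side")
A=lambda u,v:(cs,(165+(u+.5)/2.9-.5,165+(v+.5)/2.9-.5)); B=lambda u,v:(cd,(255+(u+.5)/3.1-.5,140+(v+.5)/3.1-.5))
cup=[plane(*A(*p),22) for p in [(513,149),(575,135),(636,121),(694,106)]]
print("cups",np.round(cup)); d=cup[3]-cup[0]; yaw=np.arctan2(-d[0],d[1]); print("yaw",np.degrees(yaw),np.linalg.norm(d)/3)
print("bar",tri(A(530,43),B(125,135)).round(),tri(A(618,27),B(95,88)).round(), plane(*A(530,43),78).round(),plane(*A(618,27),78).round())
print("cam",[plane(*A(*p),96).round() for p in [(365,105),(422,93)]],[plane(*B(*p),96).round() for p in [(230,180),(268,210)]])
print("front top", plane(*A(457,78),96).round(),plane(*A(724,18),96).round())
print("rods",plane(*B(82,238),15).round(),plane(*B(185,215),15).round(),plane(*B(25,125),15).round())
print("can",plane(*A(343,222),130).round(),"bottle",plane(*A(148,188),170).round())
x=np.array([np.cos(yaw),np.sin(yaw),0]);c=np.mean(cup,0); print("handle calc",c-x*89)
s=env.read_state();print(R.from_quat(s["ee_rot"]).as_matrix().round(2))
```

```text
cups [[639.  57.  22.]
 [649. 127.  22.]
 [658. 199.  22.]
 [665. 269.  22.]]
yaw -6.811012685145627 71.29351333263598
bar [546. 125.  76.] [558. 233.  73.] [549. 123.  78.] [567. 226.  78.]
cam [array([584., -87.,  96.]), array([593., -27.,  96.])] [array([591., -26.,  96.]), array([598., -87.,  96.])]
front top [587.  16.  96.] [622. 326.  96.]
rods [465.  58.  15.] [574.  43.  15.] [489. 292.  15.]
can [ 753. -175.  130.] bottle [ 680. -322.  170.]
handle calc [564.35611822 173.69197929  22.        ]
[[-0.95  0.3  -0.  ]
 [ 0.3   0.95 -0.  ]
 [ 0.   -0.   -1.  ]]
```

play_rows(
  rows=[
    [[-0.524,-0.318,-0.082],80,0.5],
    [[-0.524,-0.318,-0.082],80,0.5],
    [[-0.524,-0.318,-0.082],80,0.5],
    [[-0.524,-0.318,-0.082],80,0.5],
    [[-0.524,-0.318,-0.082],80,0.5],
    [[-0.524,-0.318,-0.082],80,0.5],
    [[-0.524,-0.318,-0.082],80,0.5],
    [[-0.524,-0.318,-0.082],80,0.5],
    [[-0.524,-0.318,-0.082],80,0.5],
    [[-0.524,-0.318,-0.082],80,0.5],
    [[-0.524,-0.318,-0.082],80,0.5],
    [[-0.524,-0.318,-0.082],80,0.5],
    [[-0.524,-0.318,-0.082],80,0.5],
    [[-0.524,-0.318,-0.082],80,0.5],
    [[-0.524,-0.318,-0.082],80,0.5],
    [[-0.524,-0.318,-0.082],80,0.5],
    [[-0.524,-0.318,-0.082],80,0.5],
    [[-0.524,-0.318,-0.082],80,0.5],
  ],
)

```text
time: 1.95
tool_pos: [569.4, 61.9, 300.8]
ee_rot: [0.753, 0.658, 0.0, 0.0]
contact_force: [-0.4, -0.3, -0.6]
grip_width: 0.505
grasp_force: 0.0
```

Run:
```python
from h import *
im,c,s=shot("wrist","w1"); print(s["tool_pos"],R.from_quat(s["ee_rot"]).as_matrix().round(3),s["time"])
for P in [(591,-57,96),(560,175,78),(649,127,22)]: print(proj(c,P).round())
```

```text
[569.37748031  61.94499545 300.75831112] [[ 0.134  0.991  0.   ]
 [ 0.991 -0.134  0.   ]
 [ 0.     0.    -1.   ]] 1.95
[353. 268.]
[298.  63.]
[379.  98.]
```

View pics/w1.png

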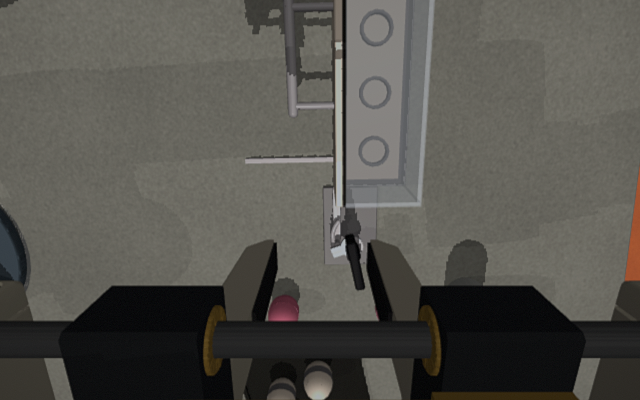

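The wrist view shows cups 1-3 at (374,151), (375,93), (376,28). The pull bar's -y end is at (292,113), and the cam bar's top runs from (350,237) to (360,288).

Run:
```python
from h import *
s=env.read_state(); c=cam("wrist",s)
for n,uv,z in [("cup1",(374,151),22),("cup2",(375,93),22),("cup3",(376,28),22),("barend",(292,113),77),("bar",(291,20),77),("cam a",(349.5,237),96),("cam b",(360,288),96),("panel",(341,180),94),("panel2",(338,20),94)]:
    P=plane(c,uv,z); print(n,P.round(),"rel tool",totool(s,P).round())
im=cv2.imread("pics/w1.png"); m=(im.max(2)<45).astype(np.uint8); m[:225]=0;m[292:]=0;m[:,:338]=0;m[:,366:]=0
ys,xs=np.nonzero(m); print(len(xs)); print(cv2.minAreaRect(np.c_[xs,ys].astype(np.float32)))
```

```text
cup1 [637.  63.  22.] rel tool [ 10.  67. 279.]
cup2 [645. 133.  22.] rel tool [ 81.  65. 279.]
cup3 [653. 205.  22.] rel tool [153.  63. 279.]
barend [546. 126.  77.] rel tool [ 61. -32. 224.]
bar [560. 216.  77.] rel tool [151. -30. 224.]
cam a [591. -18.  96.] rel tool [-76.  32. 205.]
cam b [596. -85.  96.] rel tool [-142.   46.  205.]
panel [590.  49.  94.] rel tool [-10.  22. 207.]
panel2 [605. 207.  94.] rel tool [148.  16. 207.]
580
((354.8269348144531, 261.1346130371094), (57.069793701171875, 12.943665504455566), 78.69007110595703)
```

play_rows(
  rows=[
    [[-0.112,0.039,0.1],-12,0.5],
    [[-0.112,0.039,0.1],-12,0.5],
    [[-0.112,0.039,0.1],-12,0.5],
    [[-0.112,0.039,0.14],-12,0.5],
    [[-0.112,0.039,0.17],-12,0.5],
    [[-0.112,0.039,0.2],-12,0.5],
    [[-0.112,0.039,0.215],-12,0.5],
    [[-0.112,0.039,0.23],-12,0.5],
    [[-0.112,0.039,0.23],-12,0.5],
    [[-0.112,0.039,0.23],-12,0.5],
    [[-0.112,0.039,0.23],-12,0.0],
    [[-0.112,0.039,0.23],-12,0.0],
    [[-0.112,0.039,0.23],-12,0.0],
    [[-0.112,0.039,0.23],-12,0.0],
    [[-0.112,0.039,0.23],-12,0.0],
    [[-0.112,0.039,0.23],-12,0.0],
  ],
  grip_force=15,
)

```text
time: 3.6
tool_pos: [593.2, -55.1, 70.8]
ee_rot: [0.68, 0.733, -0.0, -0.0]
contact_force: [-2.9, -0.1, 3.5]
grip_width: 0.128
grasp_force: 15.0
```

play_rows(
  rows=[
    [[0,0,0],-6,0],
    [[0,0,0],-12,0],
    [[0,0,0],-18,0],
    [[0,0,0],-24,0],
    [[0,0,0],-30,0],
    [[0,0,0],-36,0],
    [[0,0,0],-42,0],
    [[0,0,0],-48,0],
    [[0,0,0],-54,0],
    [[0,0,0],-60,0],
    [[0,0,0],-66,0],
    [[0,0,0],-71,0],
    [[0,0,0],-76,0],
    [[0,0,0],-79,0],
    [[0,0,0],-82,0],
    [[0,0,0],-82,0],
  ],
)

```text
time: 5.2
tool_pos: [591.0, -57.2, 70.6]
ee_rot: [0.032, 0.999, -0.001, -0.003]
contact_force: [-15.3, -16.1, 11.3]
grip_width: 0.129
grasp_force: 15.5
```

Run:
```python
from h import *
s=env.read_state(); M=R.from_quat(s["ee_rot"]).as_matrix(); print(np.degrees(np.arctan2(M[1,0],M[0,0])),s["wrist_torque"],s["contact_force"],s["joints"])
```

```text
176.3350492185007 [-2.65518985  2.5772332  -0.34386422] [-15.29737609 -16.08908869  11.26559553] [-0.17326031  0.61341603  1.64383725 -0.00443756  0.88921026 -1.67729455]
```

play_rows(
  rows=[
    [[0,0,0],0,0.4],
    [[0,0,0],0,0.4],
    [[0,0,0],0,0.4],
    [[0,0,-0.05],0,0.4],
    [[0,0,-0.1],0,0.4],
    [[0,0,-0.15],0,0.4],
    [[0,0,-0.2],0,0.4],
    [[0,0,-0.23],0,0.4],
    [[0,0,-0.23],0,0.4],
  ],
)

```text
time: 6.1
tool_pos: [594.9, -55.0, 305.5]
ee_rot: [0.032, 0.999, -0.0, 0.004]
contact_force: [-0.6, 0.7, -0.9]
grip_width: 0.397
grasp_force: 0.0
```

Run:
```python
from h import *
im,c,s=shot("wrist","w2"); im2,_,_=shot("side","s2"); print(s["tool_pos"],s["contact_force"])
a=cv2.resize(im2[140:330,255:420],None,fx=2.5,fy=2.5,interpolation=cv2.INTER_CUBIC)
w=im[60:400,190:470]; b=cv2.resize(w,None,fx=475/340,fy=475/340)
cv2.imwrite("pics/v2.png",np.hstack([a,b[:475]]))
print(proj(c,(590,-57,96)))
```

```text
[594.87824025 -54.95723859 305.47479098] [-0.61735669  0.71513536 -0.85023899]
[318.84989782 163.65739617]
```

View pics/v2.png

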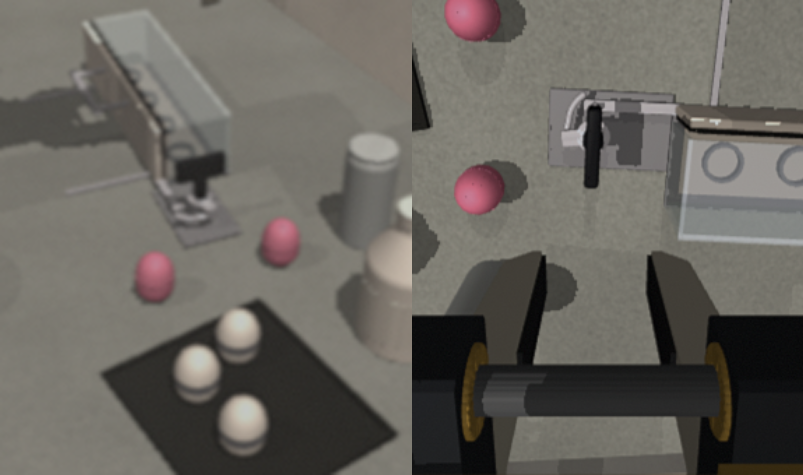

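The cam bar now lies along the slide, so it is released; its axis is at about (589,-57). Next is the pull bar.

play_rows(
  rows=[
    [[0.057,0.232,0.1],92,0.35],
    [[0.057,0.232,0.1],92,0.35],
    [[0.057,0.232,0.1],92,0.35],
    [[0.057,0.232,0.1],92,0.35],
    [[0.057,0.232,0.1],92,0.35],
    [[0.057,0.232,0.1],92,0.35],
    [[0.057,0.232,0.1],92,0.35],
    [[0.057,0.232,0.1],92,0.35],
    [[0.057,0.232,0.1],92,0.35],
    [[0.057,0.232,0.1],92,0.35],
    [[0.057,0.232,0.1],92,0.35],
    [[0.057,0.232,0.1],92,0.35],
    [[0.057,0.232,0.1],92,0.35],
  ],
)

```text
time: 7.5
tool_pos: [551.0, 180.2, 199.4]
ee_rot: [0.74, 0.672, -0.001, -0.0]
contact_force: [-0.7, -0.3, 0.2]
grip_width: 0.35
grasp_force: 0.0
```

Run:
```python
from h import *
im,c,s=shot("wrist","w3"); print(s["tool_pos"],R.from_quat(s["ee_rot"]).as_matrix().round(3))
cv2.imwrite("pics/v3.png",im)
for P in [(554,180,77),(554-6,180-55,77)]:print(proj(c,P).round())
```

```text
[551.03242644 180.1582687  199.43974603] [[ 0.096  0.995 -0.002]
 [ 0.995 -0.096 -0.   ]
 [-0.001 -0.002 -1.   ]]
[325. 192.]
[324. 251.]
```

View pics/v3.png

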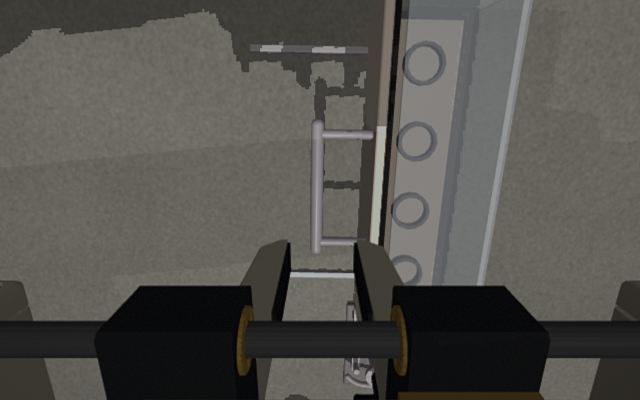

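Run:
```python
from h import *
s=env.read_state(); c=cam("wrist",s)
for uv,z in [((317,124),76),((317,249),76),((317,185),76),((425,62),22),((416.5,141),22),((410,210),22),((381,200),94)]:
    P=plane(c,uv,z); print(P.round(1),totool(s,P).round(1))
```

```text
[553.3 237.5  76. ] [ 57.4  -3.3 123.7]
[542.1 127.4  76. ] [-53.3  -3.7 123.8]
[548.1 186.7  76. ] [  6.3  -3.5 123.7]
[656.  278.8  22. ] [108.4  95.  177.5]
[646.9 207.4  22. ] [ 36.5  92.9 177.6]
[638.9 136.9  22. ] [-34.5  91.7 177.6]
[599.2 173.9  94. ] [ -1.5  48.5 105.7]
```

play_rows(
  rows=[
    [[0.002,-0.0035,0.05],0,0.35],
    [[0.002,-0.0035,0.09],0,0.35],
    [[0.002,-0.0035,0.125],0,0.35],
    [[0.002,-0.0035,0.143],0,0.35],
    [[0.002,-0.0035,0.143],0,0.35],
    [[0.002,-0.0035,0.143],0,0],
    [[0.002,-0.0035,0.143],0,0],
    [[0.002,-0.0035,0.143],0,0],
    [[0.002,-0.0035,0.143],0,0],
    [[0.002,-0.0035,0.143],0,0],
  ],
  grip_force=30,
)

```text
time: 8.55
tool_pos: [547.6, 182.8, 58.7]
ee_rot: [0.742, 0.671, -0.0, -0.0]
contact_force: [-6.1, 0.5, 7.3]
grip_width: 0.105
grasp_force: 30.0
```

play_rows(
  rows=[
    [[0,-0.01,0],0,0],
    [[0,-0.02,0],0,0],
    [[0,-0.03,0],0,0],
    [[0,-0.04,0],0,0],
    [[0,-0.05,0],0,0],
    [[0,-0.06,0],0,0],
    [[0,-0.07,0],0,0],
    [[0,-0.08,0],0,0],
    [[0,-0.09,0],0,0],
    [[0,-0.095,0],0,0],
    [[0,-0.097,0],0,0],
    [[0,-0.097,0],0,0],
    [[0,-0.097,0],0,0],
  ],
)

```text
time: 9.85
tool_pos: [454.3, 193.4, 58.7]
ee_rot: [0.742, 0.671, 0.004, 0.002]
contact_force: [12.2, 5.3, -4.0]
grip_width: 0.11
grasp_force: 30.0
```

play_rows(
  rows=[
    [[0,0,0],0,0.35],
    [[0,0,0],0,0.35],
    [[0,0,0],0,0.35],
    [[0,0,-0.05],0,0.35],
    [[0,0,-0.1],0,0.35],
    [[-0.05,0.04,-0.15],0,0.6],
    [[-0.08,0.07,-0.2],0,0.6],
    [[-0.08,0.07,-0.24],0,0.6],
    [[-0.08,0.07,-0.24],0,0.6],
  ],
)

```text
time: 10.75
tool_pos: [514.1, 104.3, 300.7]
ee_rot: [0.742, 0.67, 0.001, 0.001]
contact_force: [0.5, 0.1, 0.2]
grip_width: 0.594
grasp_force: 0.0
```

Run:
```python
from h import *
im,c,s=shot("wrist","w4"); print(s["tool_pos"],s["time"],R.from_quat(s["ee_rot"]).as_matrix().round(3))
for P in [(532,77,22),(539,148,22),(547,220,22),(554,291,22)]:print(proj(c,P).round())
```

```text
[514.07632557 104.31566995 300.65049785] 10.75 [[ 0.101  0.995  0.002]
 [ 0.995 -0.101  0.   ]
 [ 0.     0.002 -1.   ]]
[337. 178.]
[337. 123.]
[338.  60.]
[339.  -8.]
```

View pics/w4.png

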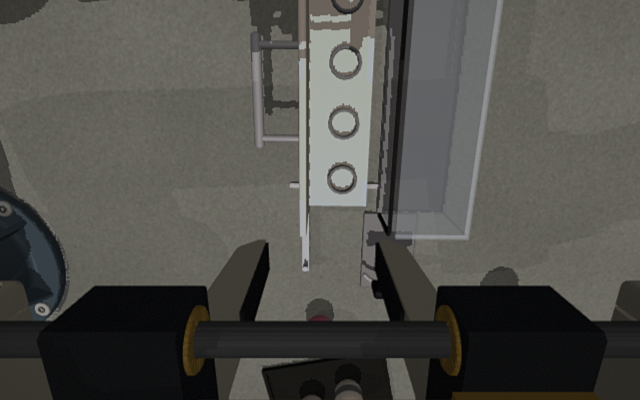

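play_rows(
  rows=[
    [[-0.425,0.009,0],-90,0.65],
    [[-0.425,0.009,0],-90,0.65],
    [[-0.425,0.009,0],-90,0.65],
    [[-0.425,0.009,0],-90,0.65],
    [[-0.425,0.009,0],-90,0.65],
    [[-0.425,0.009,0],-90,0.65],
    [[-0.425,0.009,0],-90,0.65],
    [[-0.425,0.009,0],-90,0.65],
    [[-0.425,0.009,0],-90,0.65],
    [[-0.425,0.009,0],-90,0.65],
    [[-0.425,0.009,0],-90,0.65],
    [[-0.425,0.009,0],-90,0.65],
    [[-0.425,0.009,0],-90,0.65],
    [[-0.425,0.009,0],-90,0.65],
  ],
)

```text
time: 12.2
tool_pos: [479.6, -317.7, 297.3]
ee_rot: [0.051, 0.999, 0.0, -0.0]
contact_force: [0.3, 0.1, -0.7]
grip_width: 0.648
grasp_force: 0.0
```

```bash
cat >> h.py <<'E'
def eggs(im,c,lo=120,zz=33):
    hsv=cv2.cvtColor(im,cv2.COLOR_BGR2HSV)
    m=((hsv[...,1]<60)&(hsv[...,2]>lo)).astype(np.uint8)
    m=cv2.morphologyEx(m,cv2.MORPH_CLOSE,np.ones((7,7)))
    n,l,st,ce=cv2.connectedComponentsWithStats(m); out=[]
    for i in range(1,n):
        if 250<st[i,4]<6000: out.append((ce[i].round(1),st[i],plane(c,ce[i],zz).round(1)))
    return out
E
python3 - <<'E'
from h import *
q=np.array([514.07632557,104.31566995,300.65049785]); st={"tool_pos":q,"ee_rot":np.array([.742,.670,.001,.001])/np.linalg.norm([.742,.670])}
c=cam("wrist",st)
for uv in [(342,178),(344,122),(345,60)]: print(plane(c,uv,22).round(1))
im,c,s=shot("wrist","w5"); print(s["tool_pos"],s["joints"],R.from_quat(s["ee_rot"]).as_matrix().round(3))
for e in eggs(im,c): print(e)
for P in [(465,-376,36),(457,-303,36),(518,-276,36)]:print(proj(c,P).round())
E
```

```text
[539.4  75.4  22. ]
[548.  146.3  22. ]
[555.2 217.8  22. ]
[ 479.58705691 -317.72352101  297.25694835] [-6.66023202e-01  3.31164119e-01  1.48230150e+00 -6.18899737e-06
  1.32896714e+00 -2.13488586e+00] [[-0.995  0.102 -0.001]
 [ 0.102  0.995  0.001]
 [ 0.001  0.    -1.   ]]
(array([567.8, 120.8]), array([ 536,   91,   64,   57, 1815], dtype=int32), array([462.3, -17.7,  33. ]))
(array([333.5, 141.1]), array([317, 123,  35,  36, 979], dtype=int32), array([ 457.6, -300. ,   33. ]))
(array([271.9, 153.5]), array([256, 136,  33,  36, 924], dtype=int32), array([ 465. , -376.9,   33. ]))
(array([608.8, 182.3]), array([ 553,  139,   87,   90, 3852], dtype=int32), array([544.9,  41.6,  33. ]))
(array([358.2, 188.4]), array([342, 172,  34,  34, 901], dtype=int32), array([ 520.4, -274.2,   33. ]))
[272. 154.]
[331. 141.]
[357. 187.]
```

View pics/w5.png

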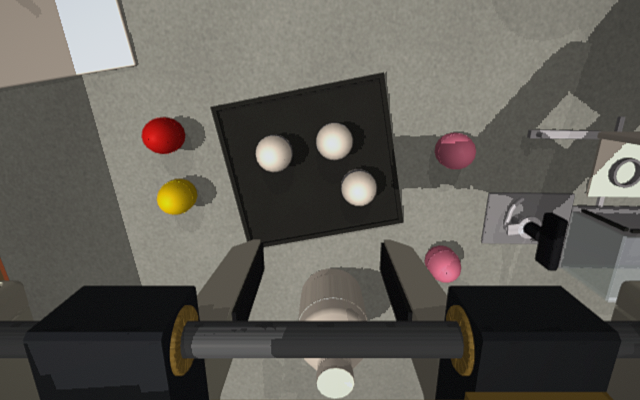

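Three white banded eggs are confirmed at (274,153), (334,141), (358,188). The pink, red and yellow ones are look-alikes outside the mat and I'll leave them alone. First pick is the (358,188) egg, at world (519,-275).

play_rows(
  rows=[
    [[-0.035,0.047,0.04],0,0.65],
    [[-0.035,0.047,0.085],0,0.65],
    [[-0.035,0.047,0.13],0,0.65],
    [[-0.035,0.047,0.175],0,0.65],
    [[-0.035,0.047,0.21],0,0.65],
    [[-0.035,0.047,0.24],0,0.65],
    [[-0.035,0.047,0.265],0,0.65],
    [[-0.035,0.047,0.283],0,0.65],
    [[-0.035,0.047,0.283],0,0.65],
    [[-0.035,0.047,0.283],0,0.3],
    [[-0.035,0.047,0.283],0,0.3],
    [[-0.035,0.047,0.283],0,0.3],
    [[-0.035,0.047,0.283],0,0.3],
    [[-0.035,0.047,0.283],0,0.3],
  ],
  grip_force=20,
)

```text
time: 13.65
tool_pos: [520.0, -275.2, 15.6]
ee_rot: [0.05, 0.999, -0.0, 0.001]
contact_force: [0.1, 0.4, 6.3]
grip_width: 0.467
grasp_force: 20.0
```

play_rows(
  rows=[
    [[0,0,-0.03],0,0.3],
    [[0,0,-0.08],0,0.3],
    [[0,0,-0.13],0,0.3],
    [[0.0,0.03,-0.15],0,0.3],
    [[0.014,0.494,-0.15],0,0.3],
    [[0.014,0.494,-0.15],0,0.3],
    [[0.014,0.494,-0.15],0,0.3],
    [[0.014,0.494,-0.15],0,0.3],
    [[0.014,0.494,-0.15],0,0.3],
    [[0.014,0.494,-0.15],0,0.3],
    [[0.014,0.494,-0.15],0,0.3],
    [[0.014,0.494,-0.15],0,0.3],
    [[0.014,0.494,-0.15],0,0.3],
    [[0.014,0.494,-0.15],0,0.3],
    [[0.014,0.494,-0.15],0,0.3],
    [[0.014,0.494,-0.15],0,0.3],
  ],
)

```text
time: 15.25
tool_pos: [554.7, 217.1, 164.5]
ee_rot: [0.05, 0.999, -0.0, -0.0]
contact_force: [-0.5, -0.5, -0.8]
grip_width: 0.467
grasp_force: 20.0
```

Run:
```python
from h import *
im,c,s=shot("wrist","w6"); print(s["tool_pos"],s["grip_width"])
for P in [(539.4,75.4,22),(548,146.3,22),(555.2,217.8,22),(563,289,22)]:print(proj(c,P).round())
```

```text
[554.69323055 217.14616819 164.45494125] 0.46725228332931945
[164. 184.]
[243. 186.]
[322. 186.]
[400. 186.]
```

View pics/w6.png

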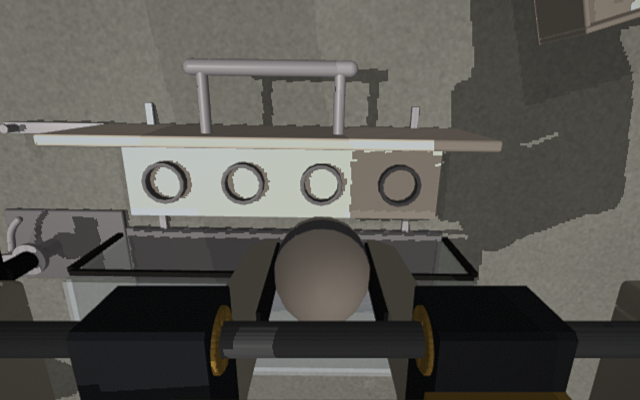

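Egg held; the cups at (166,182), (244,183), (323,185), (400,185) lie within about 1-2 mm of prediction. Lowering into cup 3.

play_rows(
  rows=[
    [[0.001,0.001,0.04],0,0.3],
    [[0.001,0.001,0.08],0,0.3],
    [[0.001,0.001,0.105],0,0.3],
    [[0.001,0.001,0.12],0,0.3],
    [[0.001,0.001,0.129],0,0.3],
    [[0.001,0.001,0.134],0,0.3],
    [[0.001,0.001,0.136],0,0.3],
    [[0.001,0.001,0.136],0,0.3],
  ],
)

```text
time: 16.1
tool_pos: [554.9, 218.9, 30.1]
ee_rot: [0.05, 0.999, 0.0, 0.001]
contact_force: [-1.2, -3.2, 4.2]
grip_width: 0.468
grasp_force: 20.0
```

play_rows(
  rows=[
    [[0.0,-0.001,0.001],0,0.3],
    [[0.0,-0.001,0.001],0,0.3],
    [[0,-0.001,0.001],0,0.5],
    [[0,-0.001,0.001],0,0.57],
    [[0,-0.001,0.001],0,0.57],
    [[0,-0.001,0.001],0,0.57],
    [[0,-0.001,-0.02],0,0.57],
    [[0,-0.001,-0.06],0,0.57],
    [[0,-0.001,-0.11],0,0.57],
    [[0,-0.001,-0.16],0,0.57],
    [[0,-0.001,-0.16],0,0.57],
  ],
)

```text
time: 17.2
tool_pos: [556.6, 219.1, 195.5]
ee_rot: [0.05, 0.999, 0.002, 0.005]
contact_force: [0.4, -1.0, -0.8]
grip_width: 0.57
grasp_force: 0.0
```

Run:
```python
from h import *
im,c,s=shot("wrist","w7"); print(s["tool_pos"],R.from_quat(s["ee_rot"]).as_matrix().round(3)[0])
sd,cd,_=shot("side","s7"); sc,cs,_=shot("scene","sc7")
for n,i,k in (("w",im,c),("side",sd,cd),("scene",sc,cs)):
    for e in eggs(i,k): print(n,e[0],e[1][2:],e[2])
print(proj(c,(555.2,217.8,60)),proj(cs,(555.2,217.8,60)))
cv2.imwrite("pics/v7.png",np.vstack([im[100:300],cv2.resize(sc[150:280,150:440],(640,287))]))
```

```text
[556.64645488 219.13833809 195.45455591] [-0.995  0.1    0.01 ]
w [590.9  12.2] [  86   34 1404] [436.8 460.4  33. ]
w [420.3  86.8] [  99   94 4612] [482.4 316.4  33. ]
w [531.6 129.6] [ 39  19 279] [530.6 418.3  33. ]
w [ 34.8 225.6] [ 33  39 415] [576.2 -69.2  33. ]
w [108.7 274.1] [  91   44 1779] [637.  -11.4  33. ]
w [321.2 306. ] [ 128   29 3322] [698.6 205.8  33. ]
side [615.   59.1] [  64  116 5228] [3071.3  587.5   33. ]
side [352. 307.] [ 17  18 254] [ 469.2 -367.8   33. ]
scene [328.4  80.4] [ 132   96 4772] [-201.3  427.8   33. ]
scene [  7.5 283.6] [ 25  54 701] [ 500.  -851.8   33. ]
[318.44664328 184.17049422] [373.35180417 176.99443509]
```

View pics/v7.png

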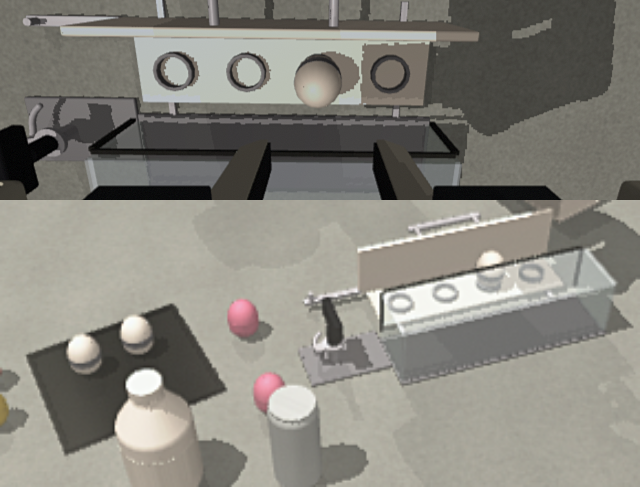

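play_rows(
  rows=[
    [[0,0,-0.05],0,0.65],
    [[0.023,-0.542,-0.105],0,0.65],
    [[0.023,-0.542,-0.105],0,0.65],
    [[0.023,-0.542,-0.105],0,0.65],
    [[0.023,-0.542,-0.105],0,0.65],
    [[0.023,-0.542,-0.105],0,0.65],
    [[0.023,-0.542,-0.105],0,0.65],
    [[0.023,-0.542,-0.105],0,0.65],
    [[0.023,-0.542,-0.105],0,0.65],
    [[0.023,-0.542,-0.105],0,0.65],
    [[0.023,-0.542,-0.105],0,0.65],
    [[0.023,-0.542,-0.105],0,0.65],
    [[0.023,-0.542,-0.105],0,0.65],
    [[0.023,-0.542,-0.105],0,0.65],
    [[0.023,-0.542,-0.105],0,0.65],
  ],
)

```text
time: 18.85
tool_pos: [476.7, -317.8, 292.3]
ee_rot: [0.05, 0.999, 0.001, -0.001]
contact_force: [0.6, 0.4, 0.2]
grip_width: 0.653
grasp_force: 0.0
```

Run:
```python
from h import *
im,c,s=shot("wrist","w8"); print(s["tool_pos"],s["ee_rot"].round(3))
for e in eggs(im,c): 
    if e[1][4]<1200: print(e, totool(s,e[2]).round(1))
```

```text
[ 476.67402929 -317.7688625   292.33842218] [ 0.05   0.999  0.001 -0.001]
(array([333.7, 144.3]), array([ 317,  127,   35,   36, 1003], dtype=int32), array([ 457.6, -299.9,   33. ])) [ 20.3  15.5 259.4]
(array([271.6, 156.8]), array([255, 139,  35,  36, 952], dtype=int32), array([ 465.2, -376.8,   33. ])) [  5.1 -60.2 259.3]
```

play_rows(
  rows=[
    [[0.02,0.015,0.04],0,0.65],
    [[0.02,0.015,0.085],0,0.65],
    [[0.02,0.015,0.13],0,0.65],
    [[0.02,0.015,0.175],0,0.65],
    [[0.02,0.015,0.21],0,0.65],
    [[0.02,0.015,0.24],0,0.65],
    [[0.02,0.015,0.262],0,0.65],
    [[0.02,0.015,0.277],0,0.65],
    [[0.02,0.015,0.277],0,0.65],
    [[0.02,0.015,0.277],0,0.3],
    [[0.02,0.015,0.277],0,0.3],
    [[0.02,0.015,0.277],0,0.3],
    [[0.02,0.015,0.277],0,0.3],
    [[0.02,0.015,0.277],0,0.3],
  ],
)

```text
time: 20.3
tool_pos: [458.9, -302.2, 17.6]
ee_rot: [0.05, 0.999, -0.0, 0.001]
contact_force: [0.4, 1.4, 7.8]
grip_width: 0.471
grasp_force: 20.0
```

play_rows(
  rows=[
    [[0,0,-0.03],0,0.3],
    [[0,0,-0.08],0,0.3],
    [[0,0,-0.13],0,0.3],
    [[0.0,0.03,-0.15],0,0.3],
    [[-0.043,0.454,-0.15],0,0.3],
    [[-0.043,0.454,-0.15],0,0.3],
    [[-0.043,0.454,-0.15],0,0.3],
    [[-0.043,0.454,-0.15],0,0.3],
    [[-0.043,0.454,-0.15],0,0.3],
    [[-0.043,0.454,-0.15],0,0.3],
    [[-0.043,0.454,-0.15],0,0.3],
    [[-0.043,0.454,-0.15],0,0.3],
    [[-0.043,0.454,-0.15],0,0.3],
    [[-0.043,0.454,-0.15],0,0.3],
    [[-0.043,0.454,-0.15],0,0.3],
    [[-0.043,0.454,-0.15],0,0.3],
  ],
)

```text
time: 21.9
tool_pos: [546.4, 144.6, 166.6]
ee_rot: [0.051, 0.999, -0.0, -0.0]
contact_force: [1.0, -1.2, -1.2]
grip_width: 0.473
grasp_force: 20.0
```

Run:
```python
from h import *
im,c,s=shot("wrist","w9"); print(s["tool_pos"],s["grip_width"])
m=im[200:300,250:400]; hsv=cv2.cvtColor(m,cv2.COLOR_BGR2HSV)
t=totool(s,(547,146.3,22)); print(t.round(1), proj(c,(547,146.3,22)).round())
g=cv2.cvtColor(im,cv2.COLOR_BGR2GRAY)[140:235,100:450]
h=cv2.HoughCircles(cv2.resize(g,None,fx=2,fy=2),cv2.HOUGH_GRADIENT,1,60,param1=100,param2=25,minRadius=25,maxRadius=60)
print(None if h is None else (h[0]/2+[100,140,0]).round(1))
```

```text
[546.35820785 144.61089728 166.61705976] 0.4725022661129825
[ -0.5   1.8 144.6] [323. 185.]
[[244.8 182.2  18.2]
 [321.8 185.2  20.4]
 [406.8 195.8  28. ]]
```

play_rows(
  rows=[
    [[0,0.001,0.04],0,0.3],
    [[0,0.001,0.08],0,0.3],
    [[0,0.001,0.105],0,0.3],
    [[0,0.001,0.12],0,0.3],
    [[0,0.001,0.129],0,0.3],
    [[0,0.001,0.134],0,0.3],
    [[0,0.001,0.136],0,0.3],
    [[0,0.001,0.136],0,0.3],
  ],
)

```text
time: 22.75
tool_pos: [547.5, 146.4, 31.7]
ee_rot: [0.05, 0.999, 0.0, 0.001]
contact_force: [-0.7, -1.8, 1.6]
grip_width: 0.474
grasp_force: 20.0
```

play_rows(
  rows=[
    [[0.0,-0.001,0.0015],0,0.3],
    [[0.0,-0.001,0.0015],0,0.3],
    [[0,-0.001,0.001],0,0.5],
    [[0,-0.001,0.001],0,0.57],
    [[0,-0.001,0.001],0,0.57],
    [[0,-0.001,0.001],0,0.57],
    [[0,-0.001,-0.02],0,0.57],
    [[0,-0.001,-0.06],0,0.57],
    [[0,-0.001,-0.11],0,0.57],
    [[0,-0.001,-0.16],0,0.57],
    [[0.0,-0.001,-0.21],0,0.65],
    [[-0.005,-0.2,-0.26],0,0.65],
    [[-0.005,-0.47,-0.26],0,0.65],
    [[-0.005,-0.47,-0.26],0,0.65],
    [[-0.005,-0.47,-0.26],0,0.65],
    [[-0.005,-0.47,-0.26],0,0.65],
    [[-0.005,-0.47,-0.26],0,0.65],
    [[-0.005,-0.47,-0.26],0,0.65],
    [[-0.005,-0.47,-0.26],0,0.65],
    [[-0.005,-0.47,-0.26],0,0.65],
  ],
)

```text
time: 24.75
tool_pos: [506.0, -301.5, 288.8]
ee_rot: [0.05, 0.999, 0.0, 0.0]
contact_force: [0.4, -0.0, 0.4]
grip_width: 0.652
grasp_force: 0.0
```

Run:
```python
from h import *
im,c,s=shot("wrist","w10"); print(s["tool_pos"],s["ee_rot"].round(3))
for e in eggs(im,c): 
    if e[1][4]<1300: print(e, totool(s,e[2]).round(1))
sc,cs,_=shot("scene","sc10")
for P in [(554.4,218,65),(547,146.3,65)]: print(proj(cs,P).round())
cv2.imwrite("pics/v10.png",np.vstack([cv2.resize(im,(500,312)),cv2.resize(sc[150:280,150:440],(500,224))]))
```

```text
[ 505.9883991  -301.46563517  288.83052716] [0.05  0.999 0.    0.   ]
(array([254.3, 133.4]), array([ 237,  115,   36,   37, 1030], dtype=int32), array([ 464.4, -376.9,   33. ])) [ 33.8 -79.3 255.8]
[373. 176.]
[353. 180.]
```

View pics/v10.png

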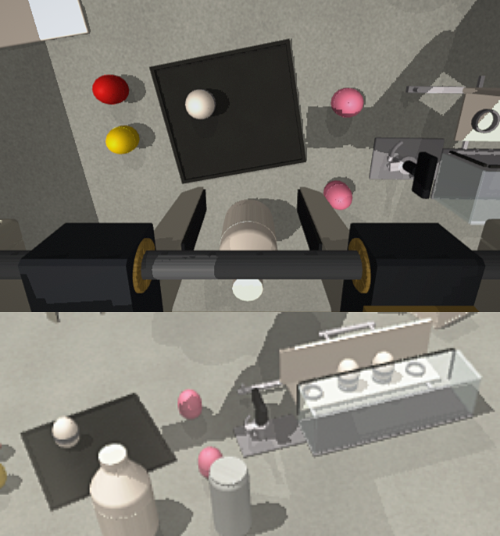

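Two eggs stand in cups 2 and 3, and the last one is on the mat at (465,-377).

play_rows(
  rows=[
    [[0.033,-0.08,0.04],0,0.65],
    [[0.033,-0.08,0.085],0,0.65],
    [[0.033,-0.08,0.13],0,0.65],
    [[0.033,-0.08,0.175],0,0.65],
    [[0.033,-0.08,0.21],0,0.65],
    [[0.033,-0.08,0.24],0,0.65],
    [[0.033,-0.08,0.262],0,0.65],
    [[0.033,-0.08,0.274],0,0.65],
    [[0.033,-0.08,0.274],0,0.65],
    [[0.033,-0.08,0.274],0,0.3],
    [[0.033,-0.08,0.274],0,0.3],
    [[0.033,-0.08,0.274],0,0.3],
    [[0.033,-0.08,0.274],0,0.3],
    [[0.033,-0.08,0.274],0,0.3],
  ],
)

```text
time: 26.25
tool_pos: [466.3, -376.3, 15.7]
ee_rot: [0.05, 0.999, -0.001, 0.001]
contact_force: [0.2, 1.5, 7.0]
grip_width: 0.469
grasp_force: 20.0
```

play_rows(
  rows=[
    [[0,0,-0.03],0,0.3],
    [[0,0,-0.08],0,0.3],
    [[0,0,-0.13],0,0.3],
    [[0.0,0.03,-0.15],0,0.3],
    [[-0.027,0.457,-0.15],0,0.3],
    [[-0.027,0.457,-0.15],0,0.3],
    [[-0.027,0.457,-0.15],0,0.3],
    [[-0.027,0.457,-0.15],0,0.3],
    [[-0.027,0.457,-0.15],0,0.3],
    [[-0.027,0.457,-0.15],0,0.3],
    [[-0.027,0.457,-0.15],0,0.3],
    [[-0.027,0.457,-0.15],0,0.3],
    [[-0.027,0.457,-0.15],0,0.3],
    [[-0.027,0.457,-0.15],0,0.3],
    [[-0.027,0.457,-0.15],0,0.3],
    [[-0.027,0.457,-0.15],0,0.3],
  ],
)

```text
time: 27.85
tool_pos: [538.2, 75.3, 164.7]
ee_rot: [0.051, 0.999, -0.0, -0.0]
contact_force: [0.4, -0.6, -1.8]
grip_width: 0.468
grasp_force: 20.0
```

Run:
```python
from h import *
im,c,s=shot("wrist","w11"); print(s["tool_pos"],s["grip_width"])
t=totool(s,(539,75.2,22)); print(t.round(1), proj(c,(539,75.2,22)).round())
g=cv2.cvtColor(im,cv2.COLOR_BGR2GRAY)[140:235,100:600]
h=cv2.HoughCircles(cv2.resize(g,None,fx=2,fy=2),cv2.HOUGH_GRADIENT,1,60,param1=100,param2=25,minRadius=25,maxRadius=60)
print(None if h is None else (h[0]/2+[100,140,0]).round(1))
for P in [(554.4,218,60),(547,146.3,60)]: print(proj(c,P).round())
```

```text
[538.24420667  75.26186375 164.66235321] 0.467554914265496
[ -0.8   0.  142.7] [321. 186.]
[[319.8 183.2  18.5]
 [552.2 183.8  24.5]
 [402.8 192.8  26.9]
 [479.8 194.8  19.4]]
[499. 199.]
[409. 199.]
```

play_rows(
  rows=[
    [[0,-0.001,0.04],0,0.3],
    [[0,-0.001,0.08],0,0.3],
    [[0,-0.001,0.105],0,0.3],
    [[0,-0.001,0.12],0,0.3],
    [[0,-0.001,0.129],0,0.3],
    [[0,-0.001,0.134],0,0.3],
    [[0,-0.001,0.136],0,0.3],
    [[0,-0.001,0.136],0,0.3],
  ],
)

```text
time: 28.7
tool_pos: [539.2, 74.7, 29.6]
ee_rot: [0.05, 0.999, -0.0, 0.001]
contact_force: [0.8, -2.1, 0.6]
grip_width: 0.468
grasp_force: 20.0
```

play_rows(
  rows=[
    [[0.0,0,0.0015],0,0.3],
    [[0.0,0,0.0015],0,0.3],
    [[0,0,0.001],0,0.5],
    [[0,0,0.001],0,0.57],
    [[0,0,0.001],0,0.57],
    [[0,0,0.001],0,0.57],
    [[0,0,-0.02],0,0.57],
    [[0,0,-0.06],0,0.57],
    [[0,0,-0.11],0,0.57],
    [[0,0,-0.16],0,0.57],
    [[0.01,0.02,-0.21],0,0.5],
    [[0.037,0.072,-0.25],0,0.35],
    [[0.037,0.072,-0.25],0,0.35],
    [[0.037,0.072,-0.25],0,0.35],
  ],
)

```text
time: 30.1
tool_pos: [508.6, 152.5, 280.8]
ee_rot: [0.049, 0.999, 0.001, 0.002]
contact_force: [0.3, 0.2, -0.4]
grip_width: 0.356
grasp_force: 0.0
```

Run:
```python
from h import *
im,c,s=shot("wrist","w12"); print(s["tool_pos"],s["ee_rot"].round(4))
sc,cs,_=shot("scene","sc12"); sd,cd,_=shot("side","sd12")
cv2.imwrite("pics/v12.png",np.vstack([im[:270],cv2.resize(np.hstack([sc[150:270,280:440],sd[130:250,250:370]]),(640,274))]))
for P in [(554.4,218,60),(547,146.3,60),(538.5,75,60)]: print(proj(c,P).round())
```

```text
[508.59722622 152.48537122 280.81478326] [4.880e-02 9.988e-01 7.000e-04 1.700e-03]
[381. 200.]
[319. 200.]
[256. 199.]
```

View pics/v12.png

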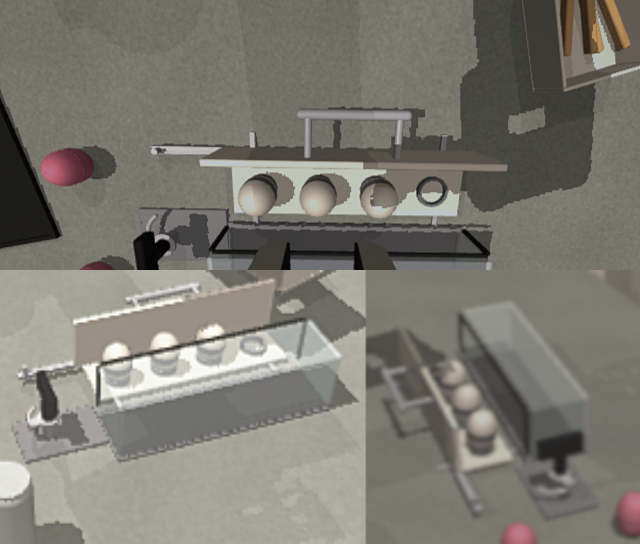

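All three eggs stand upright in cups 1-3 (wrist (257,197), (318,196), (380,197)). Gripping the pull bar again to push the tray in.

play_rows(
  rows=[
    [[0.058,0.035,0.05],90,0.35],
    [[0.058,0.035,0.05],90,0.35],
    [[0.058,0.035,0.05],90,0.35],
    [[0.058,0.035,0.05],90,0.35],
    [[0.058,0.035,0.05],90,0.35],
    [[0.058,0.035,0.05],90,0.35],
    [[0.058,0.035,0.05],90,0.35],
    [[0.058,0.035,0.05],90,0.35],
    [[0.058,0.035,0.05],90,0.35],
    [[0.058,0.035,0.05],90,0.35],
    [[0.058,0.035,0.05],90,0.35],
    [[0.058,0.035,0.05],90,0.35],
    [[0.058,0.035,0.05],90,0.35],
  ],
)

```text
time: 31.55
tool_pos: [454.5, 190.4, 227.8]
ee_rot: [0.741, 0.671, -0.001, -0.0]
contact_force: [-0.4, -0.4, -0.3]
grip_width: 0.351
grasp_force: 0.0
```

Run:
```python
from h import *
s=env.read_state(); M=R.from_quat(s["ee_rot"]).as_matrix(); print(s["tool_pos"].round(1),np.degrees(np.arctan2(M[1,0],M[0,0])),totool(s,(454.3,193.4,58)).round(1))
```

```text
[454.5 190.4 227.8] 84.33408706783223 [  3.1  -0.2 169.8]
```

play_rows(
  rows=[
    [[0.003,0,0.05],0,0.35],
    [[0.003,0,0.09],0,0.35],
    [[0.003,0,0.125],0,0.35],
    [[0.003,0,0.15],0,0.35],
    [[0.003,0,0.167],0,0.35],
    [[0.003,0,0.17],0,0.35],
    [[0.003,0,0.17],0,0],
    [[0.003,0,0.17],0,0],
    [[0.003,0,0.17],0,0],
    [[0.003,0,0.17],0,0],
    [[0.003,0,0.17],0,0],
  ],
  grip_force=25,
)

```text
time: 32.65
tool_pos: [455.2, 194.2, 59.5]
ee_rot: [0.742, 0.671, 0.001, 0.0]
contact_force: [-2.3, -0.2, 7.1]
grip_width: 0.107
grasp_force: 25.0
```

play_rows(
  rows=[
    [[0,0.001,0],0,0],
    [[0,0.003,0],0,0],
    [[0,0.006,0],0,0],
    [[0,0.01,0],0,0],
    [[0,0.015,0],0,0],
    [[0,0.02,0],0,0],
    [[0,0.025,0],0,0],
    [[0,0.03,0],0,0],
    [[0,0.035,0],0,0],
    [[0,0.04,0],0,0],
    [[0,0.045,0],0,0],
    [[0,0.05,0],0,0],
    [[0,0.055,0],0,0],
    [[0,0.06,0],0,0],
    [[0,0.065,0],0,0],
    [[0,0.07,0],0,0],
    [[0,0.075,0],0,0],
    [[0,0.08,0],0,0],
    [[0,0.083,0],0,0],
    [[0,0.085,0],0,0],
  ],
)

```text
time: 34.65
tool_pos: [539.5, 184.6, 59.4]
ee_rot: [0.742, 0.671, -0.0, 0.0]
contact_force: [-4.4, -8.2, 8.5]
grip_width: 0.108
grasp_force: 25.0
```

play_rows(
  rows=[
    [[0,0.002,0],0,0],
    [[0,0.004,0],0,0],
    [[0,0.006,0],0,0],
    [[0,0.007,0],0,0],
    [[0,0.008,0],0,0],
    [[0,0.009,0],0,0],
    [[0,0.0095,0],0,0],
    [[0,0.0095,0],0,0],
    [[0,0.0095,0],0,0],
  ],
)

```text
time: 35.55
tool_pos: [547.6, 183.7, 59.4]
ee_rot: [0.742, 0.671, -0.002, -0.0]
contact_force: [-9.5, -7.2, 13.5]
grip_width: 0.106
grasp_force: 25.0
```

play_rows(
  rows=[
    [[0,0.002,0],0,0],
    [[0,0.002,0],0,0],
    [[0,0.002,0],0,0],
    [[0,0.001,0],0,0.35],
    [[0,0,0],0,0.35],
    [[0,0,0],0,0.35],
    [[0,0,-0.05],0,0.35],
    [[0,0,-0.1],0,0.35],
    [[0,0,-0.15],0,0.35],
    [[0,0,-0.2],0,0.35],
    [[0,0,-0.24],0,0.35],
    [[0,0,-0.24],0,0.35],
  ],
)

```text
time: 36.75
tool_pos: [550.7, 185.2, 304.6]
ee_rot: [0.742, 0.671, 0.004, 0.002]
contact_force: [0.7, 0.4, 0.0]
grip_width: 0.346
grasp_force: 0.0
```

Run:
```python
from h import *
im,c,s=shot("wrist","w13"); M=R.from_quat(s["ee_rot"]).as_matrix(); print(s["tool_pos"].round(1),np.degrees(np.arctan2(M[1,0],M[0,0])),s["time"])
g=im[:,:, :].astype(int)
# pull bar column near prediction
u=proj(c,(548,183,76)); print(u.round(1)); r=im[int(u[1])-10, int(u[0])-25:int(u[0])+25].mean(1).round(); print(r)
print(totool(s,(589,-57.5,71)).round(1))
```

```text
[550.7 185.2 304.6] 84.26519789128892 36.75
[317.2 170. ]
[101. 100. 101. 102. 105. 102. 102. 100.  99. 101. 103. 103. 102.  99.
  96.  95.  96.  98. 101. 102.  82. 101. 117. 128. 148. 142. 135. 126.
 111.  72.  92. 100. 101. 102. 100.  98. 100.  98.  97.  99. 101. 103.
 102. 100. 100. 101. 100.  99.  98.  98.]
[-238.5   60.2  233.4]
```

play_rows(
  rows=[
    [[-0.238,0.064,0.05],-90,0.45],
    [[-0.238,0.064,0.05],-90,0.45],
    [[-0.238,0.064,0.05],-90,0.45],
    [[-0.238,0.064,0.05],-90,0.45],
    [[-0.238,0.064,0.05],-90,0.45],
    [[-0.238,0.064,0.05],-90,0.45],
    [[-0.238,0.064,0.05],-90,0.45],
    [[-0.238,0.064,0.05],-90,0.45],
    [[-0.238,0.064,0.05],-90,0.45],
    [[-0.238,0.064,0.05],-90,0.45],
    [[-0.238,0.064,0.05],-90,0.45],
    [[-0.238,0.064,0.05],-90,0.45],
    [[-0.238,0.064,0.05],-90,0.45],
  ],
)

```text
time: 38.1
tool_pos: [588.3, -58.5, 247.5]
ee_rot: [0.052, 0.999, 0.0, -0.001]
contact_force: [0.0, -0.7, -0.1]
grip_width: 0.452
grasp_force: 0.0
```

Run:
```python
from h import *
im,c,s=shot("wrist","w14"); M=R.from_quat(s["ee_rot"]).as_matrix(); print(s["tool_pos"].round(1),np.degrees(np.arctan2(M[1,0],M[0,0])))
u=proj(c,(591,-58,96)); print(u.round(1))
m=(im.max(2)<50).astype(np.uint8); k=np.zeros_like(m); x,y=int(u[0]),int(u[1]); k[y-40:y+40,x-20:x+20]=1
n,l,st,ce=cv2.connectedComponentsWithStats(m*k); i=1+np.argmax(st[1:,4]); print(st[i],ce[i]); ys,xs=np.nonzero(l==i)
r=cv2.minAreaRect(np.c_[xs,ys].astype(np.float32)); print(r); 
b=cv2.boxPoints(r); print([plane(c,p,96).round(1)[:2] for p in b])
```

```text
[588.3 -58.5 247.5] 174.04988488202565
[321.6 185.6]
[315 151  17  69 858] [322.84032634 184.6969697 ]
((323.0, 185.0), (68.0, 16.0), 90.0)
[array([558.1, -60.5]), array([559.6, -46.1]), array([624.9, -52.4]), array([623.3, -67.7])]
```

play_rows(
  rows=[
    [[-0.003,0.0015,0.04],0,0.45],
    [[-0.003,0.0015,0.08],0,0.45],
    [[-0.003,0.0015,0.12],0,0.45],
    [[-0.003,0.0015,0.15],0,0.45],
    [[-0.003,0.0015,0.17],0,0.45],
    [[-0.003,0.0015,0.175],0,0.45],
    [[-0.003,0.0015,0.175],0,0.45],
    [[-0.003,0.0015,0.175],0,0],
    [[-0.003,0.0015,0.175],0,0],
    [[-0.003,0.0015,0.175],0,0],
    [[-0.003,0.0015,0.175],0,0],
    [[-0.003,0.0015,0.175],0,0],
  ],
  grip_force=20,
)

```text
time: 39.35
tool_pos: [592.0, -57.7, 74.1]
ee_rot: [0.05, 0.999, -0.0, 0.0]
contact_force: [-0.3, -1.2, 3.3]
grip_width: 0.128
grasp_force: 20.0
```

play_rows(
  rows=[
    [[0,0,0],6,0],
    [[0,0,0],12,0],
    [[0,0,0],18,0],
    [[0,0,0],24,0],
    [[0,0,0],30,0],
    [[0,0,0],36,0],
    [[0,0,0],42,0],
    [[0,0,0],48,0],
    [[0,0,0],54,0],
    [[0,0,0],60,0],
    [[0,0,0],66,0],
    [[0,0,0],72,0],
    [[0,0,0],78,0],
    [[0,0,0],83,0],
    [[0,0,0],87,0],
    [[0,0,0],90,0],
    [[0,0,0],92,0],
    [[0,0,0],92,0],
  ],
)

```text
time: 41.15
tool_pos: [593.1, -56.4, 74.2]
ee_rot: [0.754, 0.657, 0.002, 0.001]
contact_force: [6.2, 6.8, -0.6]
grip_width: 0.148
grasp_force: 18.6
```

Run:
```python
from h import *
s=env.read_state(); M=R.from_quat(s["ee_rot"]).as_matrix(); print(np.degrees(np.arctan2(M[1,0],M[0,0])),s["wrist_torque"],s["contact_force"])
```

```text
82.1920425779097 [ 1.13619192 -0.89099153  0.18847557] [ 6.17056381  6.83991992 -0.60971595]
```

play_rows(
  rows=[
    [[0,0,0],0,0.45],
    [[0,0,0],0,0.45],
    [[0,0,0],0,0.45],
    [[0,0,-0.05],0,0.45],
    [[0,0,-0.1],0,0.45],
    [[0,0,-0.15],0,0.45],
    [[0,0,-0.19],0,0.45],
    [[0.08,0,-0.23],0,0.45],
    [[0.12,0,-0.23],0,0.45],
    [[0.12,0,-0.23],0,0.45],
  ],
)

```text
time: 42.15
tool_pos: [608.1, 64.1, 305.1]
ee_rot: [0.753, 0.658, 0.001, 0.0]
contact_force: [-0.1, -1.2, -0.2]
grip_width: 0.453
grasp_force: 0.0
```

Run:
```python
from h import *
im,c,s=shot("wrist","w15"); print(s["tool_pos"].round(1))
u=proj(c,(591,-57,96)); print(u.round(1)); sc,cs,_=shot("scene","sc15")
m=(im.max(2)<45).astype(np.uint8); k=np.zeros_like(m); x,y=int(u[0]),int(u[1]); k[y-32:y+30,x-18:x+18]=1
n,l,st,ce=cv2.connectedComponentsWithStats(m*k); i=1+np.argmax(st[1:,4]); ys,xs=np.nonzero(l==i)
r=cv2.minAreaRect(np.c_[xs,ys].astype(np.float32)); print(st[i],r); print([plane(c,p,96).round(1)[:2] for p in cv2.boxPoints(r)])
cv2.imwrite("pics/v15.png",np.vstack([im[:300],cv2.resize(sc[155:255,250:440],(640,300),interpolation=cv2.INTER_CUBIC)]))
```

```text
[608.1  64.1 305.1]
[320.4 271.5]
[315 239  17  55 604] ((322.85797119140625, 265.8725280761719), (54.51500701904297, 13.97959041595459), 86.90594482421875)
[array([589.8, -14.5]), array([605.9, -15.8]), array([600.2, -87.2]), array([583.3, -86. ])]
```

View pics/v15.png

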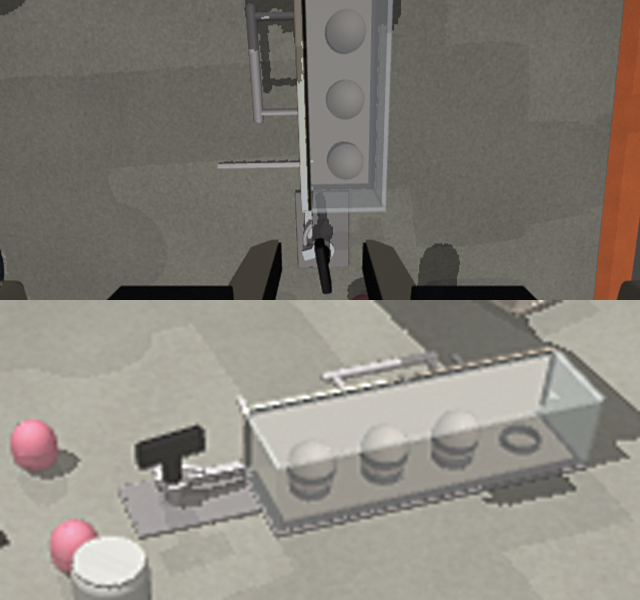

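Run:
```python
from h import *
s=env.read_state(); c=cam("wrist",s); im=cv2.imread("pics/w15.png")
q={"tool_pos":np.array([569.377,61.945,300.758]),"ee_rot":R.from_matrix(np.array([[.134,.991,0],[.991,-.134,0],[0,0,-1]])).as_quat()}
for f,cc,y0,y1,x0,x1 in (("w1",cam("wrist",q),242,288,338,368),("w15",c,245,290,308,334)):
    i=cv2.imread(f"pics/{f}.png"); pts=[]
    for y in range(y0,y1,3):
        x=np.nonzero(i[y,x0:x1].max(1)<32)[0]
        if len(x)>3: pts.append((x0+x.max()+.5,y))   # right edge (top edge of bar)
    P=np.array([plane(cc,p,96) for p in pts]); k=np.polyfit(P[:,1],P[:,0],1); 
    res=P[:,0]-np.polyval(k,P[:,1]); print(f,len(pts),np.degrees(np.arctan2(1,k[0])),res.std()); print(np.array(pts).T.round())
for x in (548,555): print(x,proj(c,(x-4.5,183-50,76)).round(1))
r=im[100,235:275].mean(1); print(235+np.arange(40)[r>115], r.round())
```

```text
w1 16 92.31822758816412 3.5251162273015995
[[356. 358. 358. 360. 360. 360. 368. 368. 368. 368. 362. 362. 362. 364.
  364. 364.]
 [242. 245. 248. 251. 254. 257. 260. 263. 266. 269. 272. 275. 278. 281.
  284. 287.]]
w15 15 86.65250934364418 1.3296012565371467
[[324. 328. 330. 330. 328. 330. 328. 328. 328. 330. 330. 330. 330. 330.
  330.]
 [245. 248. 251. 254. 257. 260. 263. 266. 269. 272. 275. 278. 281. 284.
  287.]]
548 [254.1 113.9]
555 [260.4 113. ]
[254 255 256 257 258 259] [105. 105. 106. 104. 101. 103. 103. 102. 101. 101. 101.  99.  99.  98.
 101. 103. 102.  89. 107. 121. 129. 138. 141. 137. 126. 114.  92.  78.
  99. 103. 101. 101. 100.  98.  99.  99. 101. 103. 102. 102.]
```

Run:
```python
from h import *
sd,_,_=shot("side","sd16")
def sh(a,b,box,m=6):
    x0,y0,x1,y1=box; f=4
    A=cv2.imread(a,0); B=cv2.imread(b,0)
    g=lambda i:cv2.Laplacian(cv2.GaussianBlur(cv2.resize(i,None,fx=f,fy=f,interpolation=cv2.INTER_CUBIC),(0,0),4),cv2.CV_32F,ksize=5)
    t=g(A[y0:y1,x0:x1]); w=g(B[y0-m:y1+m,x0-m:x1+m]); r=cv2.matchTemplate(w,t,cv2.TM_CCOEFF_NORMED); _,v,_,p=cv2.minMaxLoc(r)
    return round(v,2),(p[0]/f-m,p[1]/f-m)
H=(283,163,309,188)
print("side home->7out",sh("pics/side0.png","pics/s2.png",H)); print("side home->now",sh("pics/side0.png","pics/sd16.png",H)); print("7out->now",sh("pics/s2.png","pics/sd16.png",H))
print("scene home->now",sh("pics/scene0.png","pics/sc15.png",(344,170,384,184)))
print("cam bar scene",sh("pics/scene0.png","pics/sc15.png",(288,192,314,212)))
cd=cam("side"); print(proj(cd,(548,182,76))-proj(cd,(555,181.3,76)))
cs=cam("scene"); print(proj(cs,(548,182,76))-proj(cs,(555,181.3,76)))
for f in ("scene0","sc15"):
    i=cv2.imread(f"pics/{f}.png"); m=(i[190:222,286:316].max(2)<40); ys,xs=np.nonzero(m); print(f,[ (286+x,190+ys[xs==x].min()) for x in np.unique(xs)])
```

```text
side home->7out (0.49, (-2.25, -0.25))
side home->now (0.65, (-0.25, 0.0))
7out->now (0.47, (4.25, 3.5))
scene home->now (0.77, (0.0, -0.25))
cam bar scene (0.9, (0.0, 0.0))
[-1.98690669  0.41797691]
[-0.90059089 -1.27261262]
scene0 []
sc15 []
```

The tray is home, since the fixed views match the start. I'll re-seat the cam once with a firmer grip to make sure it is at its stop.

play_rows(
  rows=[
    [[-0.122,0,0],0,0.45],
    [[-0.122,0,0.05],0,0.45],
    [[-0.122,0,0.1],0,0.45],
    [[-0.122,0,0.15],0,0.45],
    [[-0.122,0,0.19],0,0.45],
    [[-0.122,0,0.22],0,0.45],
    [[-0.122,0,0.231],0,0.45],
    [[-0.122,0,0.231],0,0.45],
    [[-0.122,0,0.231],0,0],
    [[-0.122,0,0.231],0,0],
    [[-0.122,0,0.231],0,0],
    [[-0.122,0,0.231],0,0],
    [[-0.122,0,0.231],0,0],
  ],
  grip_force=30,
)

```text
time: 43.6
tool_pos: [593.2, -59.9, 74.0]
ee_rot: [0.753, 0.658, 0.001, 0.002]
contact_force: [3.2, -4.1, 1.0]
grip_width: 0.131
grasp_force: 28.7
```

play_rows(
  rows=[
    [[0,0,0],2,0],
    [[0,0,0],4,0],
    [[0,0,0],4,0],
  ],
)

```text
time: 43.9
tool_pos: [593.0, -59.9, 73.9]
ee_rot: [0.776, 0.631, 0.001, 0.002]
contact_force: [4.1, -3.3, 3.3]
grip_width: 0.135
grasp_force: 29.2
```

Run:
```python
from h import *
s=env.read_state(); M=R.from_quat(s["ee_rot"]).as_matrix(); print(np.degrees(np.arctan2(M[1,0],M[0,0])),s["wrist_torque"],s["contact_force"],s["grip_width"])
```

```text
78.25527185518698 [-0.7540659  -0.7007338   0.30478664] [ 4.13446928 -3.29005899  3.25861915] 0.1354415169836376
```

Aligned flat at 82° and resisting beyond it, so the cam is at its stop. Release and retreat.

play_rows(
  rows=[
    [[0,0,0],0,0.45],
    [[0,0,0],0,0.45],
    [[0,0,0],0,0.45],
    [[0,0,-0.05],0,0.45],
    [[0,0,-0.1],0,0.45],
    [[0,0,-0.15],0,0.45],
    [[0,0,-0.2],0,0.45],
    [[0,0,-0.23],0,0.45],
    [[0,0,-0.23],0,0.45],
    [[0,0,-0.23],0,0.45],
  ],
)

```text
time: 44.9
tool_pos: [591.2, -59.2, 302.3]
ee_rot: [0.776, 0.631, -0.0, -0.0]
contact_force: [-0.7, 0.5, -0.6]
grip_width: 0.45
grasp_force: 0.0
```

Run:
```python
from h import *
a=cv2.imread("pics/sc15.png",0); sc,_,s=shot("scene","sc17"); b=cv2.cvtColor(sc,cv2.COLOR_BGR2GRAY)
print(s["tool_pos"].round(), s["contact_force"].round(1))
for box in ((345,168,425,225),(150,190,300,290)): 
    x0,y0,x1,y1=box; print(cv2.phaseCorrelate(np.float32(a[y0:y1,x0:x1]),np.float32(b[y0:y1,x0:x1])))
print(env.hand_in())
```

```text
[591. -59. 302.] [-0.7  0.5 -0.6]
((-0.08468081602302391, -0.29254173711020215), 0.4574899501601855)
((-0.045249689180536734, -0.05493543787962096), 0.9951649156570435)
the job is handed in; nothing more can be done
None
```

The job is handed in, but no verdict came back: all three eggs stand upright in cups 1–3, the tray is home, the cam is at its locked stop, and I touched none of the bystanders or look-alikes.

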